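Show a sealed sample tube to the spectrometer probe

TASK

One of the four sample tubes in the rack has its flip cap open: press the cap fully shut while the tube stands in the rack, then draw that tube straight up out of the rack, tip it over and hold it up to the slanting spectrometer probe, the tube's flat base squarely facing the probe's lens, centred on it and about 15 mm away, without touching the probe or its stand. Finish while holding the tube there, still and clear of everything but the gripper, and leave the other tubes and everything else on the table where they are.

Things in the scene. Friction and masses are not known exactly. Their poses are not given: they have to be found in the camera images.
- tube: The tube whose flip cap stands open: frosted-white, round, 27 mm diameter (28 at the collar, top 10 mm), 105 mm from flat base to rim, 30 to 50 g. Origin: centre of the base's underside; z: base to mouth; x: from the axis to the cap's hinge (within 25 degrees of the rack's +y at the start). Upright in a rack hole, base 4 mm above the table, 1 mm of play, top 59 mm clear of the rack.
- tube_cap (a joint): Its cap's hinge, rad: 0 shut, 1.57 straight up, more leans back (1.3 to 2.1 at the start, stop 2.4). Stiff: stays where left, moves with 0.6 N at the tab. Cap: disc 29 mm wide, 10 mm high, lying on the rim when shut (top 115 mm above the base), a tab jutting out across from the hinge. Hinge axis: at rim height, 16.5 mm from the tube's axis on its +x side, parallel to the tube's y.
- cap_tab (a point): On the cap's tab, 2 mm from its end, 37 mm from the hinge axis and 4 mm above the cap's underside; moves with the cap.
- rack: Fixed grey tube rack with aluminium cheeks, 62 mm (x) by 248 mm (y), 50 mm high, a 5 mm high foot of 26 mm beyond either end. Origin: centre of its underside, z up. Four 29 mm holes along its y axis at -84, -28, 28 and 84 mm, all filled. Its y axis lies within 17 degrees of the table's.
- tube_b: One of the three other tubes in the rack, cap shut, same size (115 mm high with the cap). Leave it alone. Origin: centre of its underside, z up.
- tube_c: Another of the three shut tubes; as tube_b.
- tube_d: Another of the three shut tubes; as tube_b.
- probe_tip (a point): Centre of the front face (lens) of the fibre probe, 155 to 170 mm above the table. z: the way the probe looks, out of the lens, towards the robot's side and 38 to 62 degrees above the horizontal; y: level. The probe: steel rod of 12.7 mm diameter, at its front a black lens hood of 18 mm diameter and 22 mm length.
- stand: The probe's fixed stand: black base plate 65 mm (x) by 85 mm (y); a post holder and steel post, 175 mm high, stand 28 mm to the +y side of the probe, which sits in a stiff clamp 125 mm above the table. Origin: on the table below that clamp; z up; the probe looks towards its -x and up.
- lens_box: Flat lens box, 50 x 50 x 21 mm, on the table between rack and probe. Origin: centre of its underside.
- spare_post: Small steel post standing on the table, 75 mm high on a 25 mm foot. Origin: centre of its underside.
- mirror_mount: Black square mirror mount on a pedestal, 100 mm high, towards the far side. Origin: centre of its underside.
- ball_driver: Black-handled driver, 170 mm long, lying on the table. Origin: centre, on the table.
- fibre_clamp: Low black fibre clamp, 30 x 70 x 40 mm, behind the rack. Origin: centre of its underside.

How it is judged:
On the way, in this order (a step that is already met when the one before it is completed fails the run):
1. the cap is pressed shut while the tube stands in the rack (value of joint tube_cap below 0.09 rad and height (world z) of tube below 0.02 m and angle between tube's own z axis and vertical below 0.15 rad), for 0.2 s.
2. the tube, cap shut, is drawn up out of the rack (height (world z) of tube above 0.06 m and angle between tube's own z axis and vertical below 0.35 rad and value of joint tube_cap below 0.12 rad and contact force between tube and the fingers above 0.5 N), for 0.1 s.
At the end, for the whole second after the job is handed in: The shut tube (cap under 0.12 rad) is held still in the fingers, touching neither probe nor rack: its base centre 6 to 26 mm before the probe's face and within 9 mm of its axis in x and y, the tube's axis within 12 degrees of the probe's, the cap end away from the probe (z of tube in the frame of probe_tip between 0.006 and 0.026 m and x of tube in the frame of probe_tip between -0.009 and 0.009 m and y of tube in the frame of probe_tip between -0.009 and 0.009 m and angle between the z axis of tube and the z axis of probe_tip, either way round below 0.21 rad and z of cap_tab in the frame of probe_tip above 0.06 m and height (world z) of tube above 0.11 m and value of joint tube_cap below 0.12 rad and contact force between tube and the fingers above 0.5 N and contact force between tube and stand below 0.1 N and contact force between tube and rack below 0.1 N and linear speed of tube below 0.02 m/s and angular speed of tube below 0.2 rad/s); the arm keeps its last pose, push and grip.
It fails at once if the probe or its stand is touched (contact force between stand and the arm above 1 N or contact force between stand and the fingers above 1 N or contact force between stand and tube above 1 N).
It fails at once if another tube is pulled up, tipped or knocked out of its hole (distance of any of tube_b, tube_c, tube_d from where it was at the start of the episode above 0.015 m).
It fails at once if something else on the table is pushed away (distance of any of lens_box, spare_post, mirror_mount, fibre_clamp from where it was at the start of the episode above 0.02 m or angle between spare_post's own z axis and vertical above 0.4 rad or distance of ball_driver from where it was at the start of the episode above 0.03 m).
It also fails if it takes over 48 s, if anything falls off the work surface, if the arm or the gripper's body presses on something with over 40 N, if the wrist force passes 120 N, or if a joint passes its speed limit or range.

ROBOT

A 6-joint arm with a two-finger parallel gripper is mounted at the origin on the work surface. World frame = base frame: x ahead of the robot, y to its left, z up, the work surface at z = 0. Lengths are in m, angles in rad, forces in N, time in s.
With the tool pointing down it reaches from about 0.275 to 0.875 m from the base axis. Payload 12.5 kg.
Tool frame: the origin (TCP) lies at the very end of the fingers, on their centre line; the grasp point (between the pads) lies 19 mm behind it; z points along the fingers, y is the line along which they close (so a half turn about z gives the same grasp; the last joint's range is limited). The gripper opens to 85 mm and grips with 20 to 120 N. Pads are 22 mm wide; open, the fingers measure 114 mm over their backs; the gripper's body (76 mm by 85 mm) begins 54 mm behind the grasp point. The pads swing forward as they close: fully open they stand 13 mm farther back than shut.
Start: joints at [1.119, 0.351, 1.652, -0, 1.139, -0.085], TCP at [0.197, 0.513, 0.201] pointing down, gripper open.
Joint ranges: [-2.75, 2.75], [-0.79, 2.1], [0.01, 2.65], [-1.57, 4.71], [0.07, 3.14], [-2.87, 2.87]. Speed limits (rad/s): [2.22, 2.22, 2.79, 3.14, 3.14, 3.14].

INTERFACE

Orientations are given as a 3x3 rotation matrix whose columns are the frame's x, y, z axes.
In Python, from bench import manip gives the robot as it stands. Calls block until the motion is done:
- manip.move_ptp(position, orientation): joint-space move of the TCP to a pose.
- manip.move_l(position, attitude=None, max_speed=0.15): straight line of the TCP; attitude=None keeps the orientation; max_speed is the mean speed in m/s.
- manip.move_j(angles): joint-space move.
- manip.set_gripper(opening, effort=None): opening from 0.0 (shut) to 1.0 (fully open); effort is the grip in N (None keeps the last); returns when the fingers have stopped.
- manip.dwell(seconds).
- manip.inverse_kinematics(position, orientation): joint angles nearest the present ones, or None.
- manip.grab_frame(name): name is "scene" or "side" or "wrist"; returns (picture, depth): 400x640x3 uint8, red, green, blue; 400x640 float32, m along the optical axis (not along the pixel's ray), 0 where there is no reading.
- manip.get_calibration(name): a dict with "camera_matrix" (3x3 intrinsics, pixels), "k1" (the pictures are not rectified: a ray, as slopes to the right and down, at radius r is drawn at 1 + k1 r^2 times it, then the intrinsics apply), "R" (3x3) and "t" (3): a world point X has camera coordinates R X + t. Camera axes: x right, y down, z forward; pixel columns grow to the right and rows downward; lengths in m; the calibration is good to about 2 mm. A picture is of the moment at which its call begins: read the wrist's pose just before it. get_calibration takes no time and is no camera call; for the wrist camera it gives the pose at the moment of the call.
A pose or a line that the arm cannot do raises manip.Unreachable and nothing moves.
- manip.sign_off(): hands the job in; it is judged then, once.
Trained networks look in the newest picture that a camera, given by its name, has taken for a name from the list of things; names that differ only in an ending like _2 or _b are one class to them, and where a whole thing is asked for, a point or a joint stands for the part that bears it (a point fixed in the world has none). Each returns a list of dicts, best first, with "confidence" (0 to 1); they miss things now and then, are a little off and sometimes report something else, mostly with a low value. They report only what shows in the picture. A call takes as long as a camera call.
- manip.look_for(camera, name): "at" ([x, y, z] in m, in world coordinates, good to about 4 mm: the middle of the surface that is visible of it).
Readings, each from a call of its own:
- manip.current_time(): time.
- manip.current_qpos(): joint angles.
- manip.current_joint_vel(): joint speeds.
- manip.current_joint_torque(): joint torques, N m.
- manip.current_ee_pos(): TCP position.
- manip.current_tcp_rot(): TCP orientation.
- manip.current_force(): force on the tool from outside, world axes, zero at the start.
- manip.current_ft_torque(): the same for the moment, N m.
- manip.current_grip_width(): opening from 0.0 (shut) to 1.0 (fully open).
- manip.current_grip_force(): force on a finger pad.
Only numpy, scipy, OpenCV 4.12 (cv2) and the standard library are available. Lean on these libraries where they do the work, as an engineer would, in place of code of your own. Each camera call takes 0.05 s, during which the arm holds its last target. There are 200 camera calls.

## Working session

There is one attempt and no reset: what is moved stays moved. The work goes in short steps, each a Python script; the robot and the scene stay as the last script left them, time stands still between calls to the robot, and variables do not carry over. Pictures are saved under pics/ and viewed, at most 10 in all, crops included, and the job is handed in when it is done.

```bash
mkdir -p pics
cat > h.py <<'E'
import numpy as np, cv2
from bench import manip as m
def snap(cam,save=None):
    c=m.get_calibration(cam); p,d=m.grab_frame(cam)
    if save: cv2.imwrite('pics/'+save,p[:,:,::-1])
    return p,d,{k:np.array(v) if k!='k1' else v for k,v in c.items()}
def cloud(d,c):
    K=c['camera_matrix']; k1=c['k1']; h,w=d.shape
    u,v=np.meshgrid(np.arange(w),np.arange(h))
    uv=np.stack([u,v],-1).reshape(-1,1,2).astype(float)
    n=cv2.undistortPoints(uv,K,np.array([k1,0,0,0,0.])).reshape(h,w,2)
    P=np.concatenate([n*d[...,None],d[...,None]],-1)
    X=(P-c['t'])@c['R']
    X[d<=0]=np.nan
    return X
def proj(X,c):
    x=np.array(X)@c['R'].T+c['t']; n=x[...,:2]/x[...,2:]
    n=n*(1+c['k1']*(n**2).sum(-1,keepdims=True))
    return n@c['camera_matrix'][:2,:2].T+c['camera_matrix'][:2,2]
E
python3 - <<'E'
from h import *
for cam in ['scene','side']:
    p,d,c=snap(cam,cam+'0.png'); np.savez(cam+'0.npz',p=p,d=d,**c)
    print(cam,c['R'].round(3).tolist(),c['t'].round(3))
    for n in ['tube','cap_tab','rack','tube_b','probe_tip','stand','lens_box','spare_post','mirror_mount','ball_driver','fibre_clamp']:
        print(n,[(np.round(r['at'],3).tolist(),round(r['confidence'],2)) for r in m.look_for(cam,n)][:5])
print(m.current_time())
E
```

```text
scene [[0.795, 0.607, 0.017], [0.434, -0.548, -0.715], [-0.425, 0.575, -0.699]] [-0.464 -0.194  1.237]
tube [([0.546, -0.336, 0.11], 0.98), ([0.525, -0.176, 0.097], 0.91), ([0.528, -0.221, 0.103], 0.78)]
cap_tab [([0.522, -0.198, 0.127], 0.66)]
rack [([0.547, -0.29, 0.046], 0.95)]
tube_b [([0.546, -0.336, 0.11], 0.98), ([0.525, -0.176, 0.097], 0.91), ([0.528, -0.221, 0.103], 0.78)]
probe_tip [([0.613, 0.179, 0.128], 0.65)]
stand [([0.61, 0.187, 0.024], 0.72)]
lens_box [([0.506, -0.0, 0.021], 0.92)]
spare_post [([0.671, 0.007, 0.036], 0.69)]
mirror_mount [([0.813, 0.082, 0.078], 0.75), ([0.418, 0.236, 0.023], 0.63)]
ball_driver [([0.419, 0.239, 0.022], 0.8)]
fibre_clamp [([0.715, -0.127, 0.02], 0.69)]
side [[0.958, -0.288, 0.0], [-0.177, -0.587, -0.79], [0.228, 0.756, -0.613]] [-0.602  0.209  0.967]
tube [([0.525, -0.218, 0.109], 0.96), ([0.534, -0.341, 0.105], 0.87), ([0.53, -0.292, 0.106], 0.75), ([0.514, -0.175, 0.088], 0.45)]
cap_tab [([0.518, -0.198, 0.127], 0.57), ([0.609, 0.169, 0.127], 0.36)]
rack [([0.517, -0.34, 0.052], 0.95)]
tube_b [([0.525, -0.218, 0.109], 0.96), ([0.534, -0.341, 0.105], 0.87), ([0.53, -0.292, 0.106], 0.75), ([0.514, -0.175, 0.088], 0.45)]
probe_tip [([0.607, 0.17, 0.126], 0.57)]
stand [([0.607, 0.186, 0.039], 0.83)]
lens_box [([0.496, -0.006, 0.02], 0.84)]
spare_post [([0.67, 0.011, 0.029], 0.49), ([0.521, -0.218, 0.109], 0.23)]
mirror_mount [([0.8, 0.083, 0.076], 0.84)]
ball_driver [([0.412, 0.232, 0.02], 0.49)]
fibre_clamp [([0.704, -0.127, 0.016], 0.84)]
1.2
```

View pics/scene0.png

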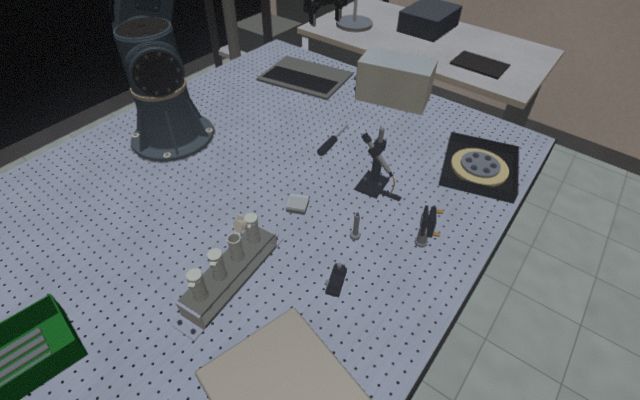

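View pics/side0.png

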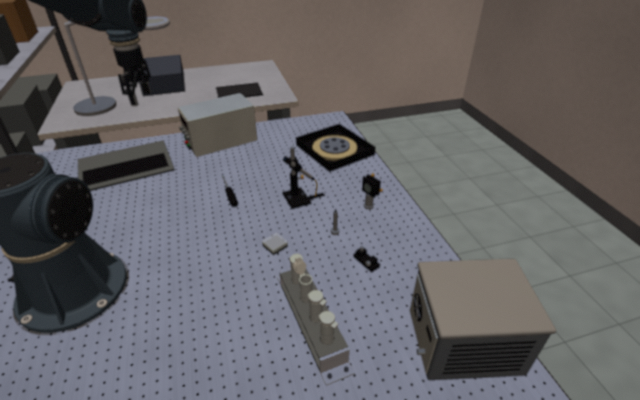

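Scene: the open tube is the third from the near end (scene px 235,240; side px 305,282). Its cap stands up towards the last tube in +y, and the probe stand is at scene px (375,165). Next I'll take wrist views of both.

```bash
cat >> h.py <<'E'
def down(yaw=0.):
    # tool z down, tool y along world direction yaw from +y
    c,s=np.cos(yaw),np.sin(yaw)
    y=np.array([-s,c,0]); z=np.array([0,0,-1.]); x=np.cross(y,z)
    return np.stack([x,y,z],1)
E
python3 - <<'E'
from h import *
c=m.get_calibration('wrist'); R=np.array(c['R']);t=np.array(c['t'])
p=np.array(m.current_ee_pos()); Rt=np.array(m.current_tcp_rot())
print('cam in tool',(Rt.T@(-R.T@t-p)).round(3),'\n',(Rt.T@R.T).round(3),c['camera_matrix'],Rt.round(2).tolist())
cam_off=Rt.T@(-R.T@t-p); M=Rt.T@R.T
def look(campos,target,save):
    # choose tool rot so that camera optical axis points at target, image x as near as possible to choices
    z=np.array(target)-campos; z=z/np.linalg.norm(z)
    best=None
    for a in np.arange(0,2*np.pi,np.pi/12):
        h=np.array([np.cos(a),np.sin(a),0.]); x=h-z*(h@z); x/=np.linalg.norm(x)
        Rc=np.stack([x,np.cross(z,x),z],1)
        T=Rc@M.T; pos=campos-T@cam_off
        q=m.inverse_kinematics(pos,T)
        if q is None: continue
        cost=np.abs(np.array(q)-m.current_qpos()).max()+ (5 if pos[2]<0.2 else 0)
        if best is None or cost<best[0]: best=(cost,pos,T)
    if best is None: print('none',save); return
    print(save,best[0],best[1].round(3))
    m.move_ptp(best[1],best[2])
    p_,d,c=snap('wrist',save+'.png'); np.savez(save+'.npz',p=p_,d=d,**c)
    for n in (['probe_tip','stand'] if 'pr' in save else ['tube','cap_tab','rack']):
        print(n,[(np.round(r['at'],3).tolist(),round(r['confidence'],2)) for r in m.look_for('wrist',n)][:5])
look(np.array([0.40,0.17,0.36]),[0.58,0.17,0.14],'pr1')
look(np.array([0.50,0.06,0.38]),[0.58,0.17,0.14],'pr2')
look(np.array([0.44,-0.22,0.42]),[0.53,-0.22,0.11],'tu1')
look(np.array([0.53,-0.30,0.44]),[0.53,-0.22,0.11],'tu2')
print(m.current_time())
E
```

```text
cam in tool [ 0.075 -0.    -0.174] 
 [[-0.    -0.955 -0.297]
 [ 1.    -0.    -0.   ]
 [ 0.    -0.297  0.955]] [[342.02620896   0.         319.62248041]
 [  0.         342.02620896 205.69243904]
 [  0.           0.           1.        ]] [[-0.93, 0.36, -0.0], [0.36, 0.93, -0.0], [0.0, -0.0, -1.0]]
pr1 0.9714005734059427 [0.534 0.162 0.226]
probe_tip [([0.582, 0.18, 0.155], 0.62)]
stand [([0.597, 0.202, 0.019], 0.75)]
pr2 0.5729584742991927 [0.572 0.125 0.217]
probe_tip [([0.599, 0.177, 0.138], 0.8)]
stand [([0.6, 0.178, 0.14], 0.64), ([0.6, 0.189, 0.015], 0.61)]
tu1 0.4598085637850081 [ 0.51  -0.229  0.244]
tube [([0.524, -0.278, 0.117], 0.93), ([0.533, -0.323, 0.104], 0.89), ([0.518, -0.216, 0.111], 0.84), ([0.519, -0.17, 0.116], 0.6)]
cap_tab [([0.518, -0.197, 0.134], 0.68)]
rack [([0.51, -0.249, 0.047], 0.76), ([0.52, -0.174, 0.115], 0.64), ([0.531, -0.321, 0.108], 0.52), ([0.52, -0.279, 0.119], 0.41)]
tu2 0.4568917147178564 [ 0.55  -0.255  0.257]
tube [([0.523, -0.171, 0.116], 0.84), ([0.53, -0.28, 0.117], 0.67), ([0.522, -0.213, 0.111], 0.64), ([0.542, -0.336, 0.12], 0.62), ([0.52, -0.197, 0.13], 0.23)]
cap_tab [([0.517, -0.196, 0.131], 0.83)]
rack [([0.534, -0.286, 0.05], 0.89)]
6.075
```

Run:
```python
import cv2,numpy as np
a=[cv2.imread(f'pics/{n}.png') for n in ['pr1','pr2','tu1','tu2']]
a=[cv2.resize(x,(400,250),interpolation=cv2.INTER_AREA) for x in a]
cv2.imwrite('pics/m.png',np.vstack([np.hstack(a[:2]),np.hstack(a[2:])]))
```

```text
(no output)
```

View pics/m.png

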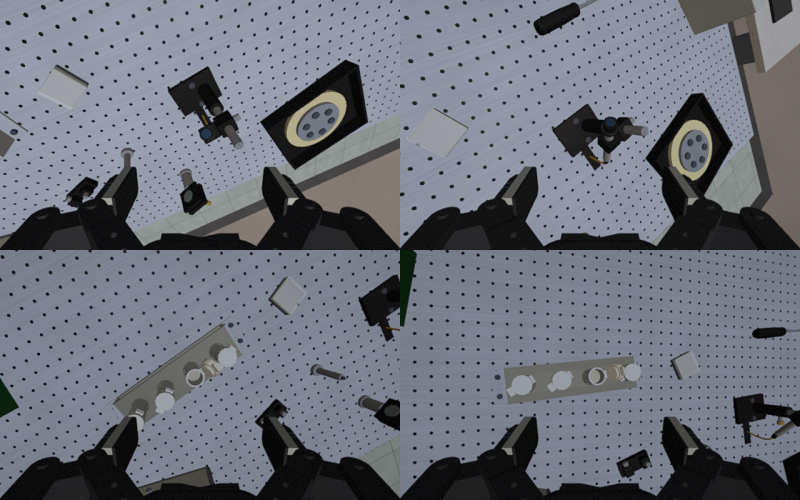

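The montage shows, top row, the probe: blue lens at pr1 px (205,133), pr2 px (610,125), post just behind. Bottom row shows the rack, with the open mouth at px (195,377) in tu1 and (597,376) in tu2. Now I'll fit geometry from depth.

Run:
```python
from h import *
from scipy.optimize import least_squares
def ld(n):
    f=np.load(n+'.npz'); c={k:f[k] for k in ['camera_matrix','R','t','k1']}; return f['p'],f['d'],c,cloud(f['d'],c)
# rack/tube tops
for n in ['tu1','tu2']:
    p,d,c,X=ld(n)
    Q=X.reshape(-1,3); 
    reg=(Q[:,0]>.44)&(Q[:,0]<.62)&(Q[:,1]>-.42)&(Q[:,1]<-.1)
    r=Q[reg&(Q[:,2]>.044)&(Q[:,2]<.056)]
    rect=cv2.minAreaRect(r[:,:2].astype(np.float32)*1000); print(n,'rack',rect,np.median(r[:,2]))
    t=Q[reg&(Q[:,2]>.098)&(Q[:,2]<.16)]
    u=np.array([0.,1])
    for g in [(.44,-.36,-.305),(.44,-.305,-.25),(.44,-.24,-.19),(.44,-.19,-.13)]:
        s=t[(t[:,1]>g[1])&(t[:,1]<g[2])&(t[:,2]<.1245)]
        print(len(s),np.median(s[:,2]).round(4),cv2.minEnclosingCircle((s[s[:,2]>np.median(s[:,2])-.004][:,:2]*1000).astype(np.float32)))
    s=t[(t[:,2]>.1245)&(t[:,1]>-.23)]; print('cap hi',len(s),s.mean(0).round(4),s.min(0).round(4),s.max(0).round(4))
for n in ['pr1','pr2']:
    p,d,c,X=ld(n); Q=X.reshape(-1,3); C=p.reshape(-1,3).astype(int)
    reg=(Q[:,0]>.52)&(Q[:,0]<.68)&(Q[:,1]>.11)&(Q[:,1]<.25)&(Q[:,2]>.09)&(Q[:,2]<.19)
    bl=reg&(C[:,2]-C[:,0]>25)
    print(n,'blue',bl.sum(),np.nanmedian(Q[bl],0).round(4))
    v,u=np.unravel_index(np.where(bl)[0],d.shape); print(np.median(u),np.median(v))
for n in ['pr1','pr2']:
    p,d,c,X=ld(n); uv=proj([.585,.18,.155],c).astype(int); x,y=uv
    a=p[max(y-50,0):y+50,max(0,x-50):x+50,::-1]; cv2.imwrite(f'pics/{n}c.png',cv2.resize(a,(400,400),interpolation=cv2.INTER_NEAREST)); print(n,x-50,y-50,a.shape)
a=[cv2.imread(f'pics/{n}c.png') for n in ['pr1','pr2']]; cv2.imwrite('pics/mc.png',np.hstack(a))
```

```text
tu1 rack ((528.61376953125, -251.9644775390625), (62.73289489746094, 247.91409301757812), 6.3869428634643555) 0.05074065862003437
543 0.1179 ((538.2600708007812, -331.2856140136719), 15.428740501403809)
1017 0.1194 ((533.720458984375, -282.0355224609375), 17.004690170288086)
468 0.1095 ((518.92529296875, -216.36581420898438), 24.357877731323242)
986 0.1194 ((519.51904296875, -169.64881896972656), 15.078651428222656)
cap hi 594 [ 0.517  -0.1978  0.134 ] [ 0.5046 -0.2088  0.1246] [ 0.5335 -0.187   0.1466]
tu2 rack ((528.7470703125, -252.4678497314453), (62.18901824951172, 248.2111053466797), 6.5089006423950195) 0.050857781668615834
1078 0.1196 ((537.3687744140625, -334.8087158203125), 15.531524658203125)
930 0.1196 ((532.1194458007812, -280.10809326171875), 14.352107048034668)
462 0.1098 ((519.9412231445312, -216.91586303710938), 23.612262725830078)
649 0.1197 ((519.5093994140625, -168.7494354248047), 14.633668899536133)
cap hi 578 [ 0.5193 -0.1987  0.1339] [ 0.505  -0.2085  0.1245] [ 0.534  -0.1875  0.1463]
pr1 blue 197 [0.5726 0.1755 0.1626]
330.0 213.0
pr2 blue 175 [0.5727 0.1756 0.1628]
336.0 195.0
pr1 286 166 (100, 100, 3)
pr2 291 155 (100, 100, 3)
```

View pics/mc.png

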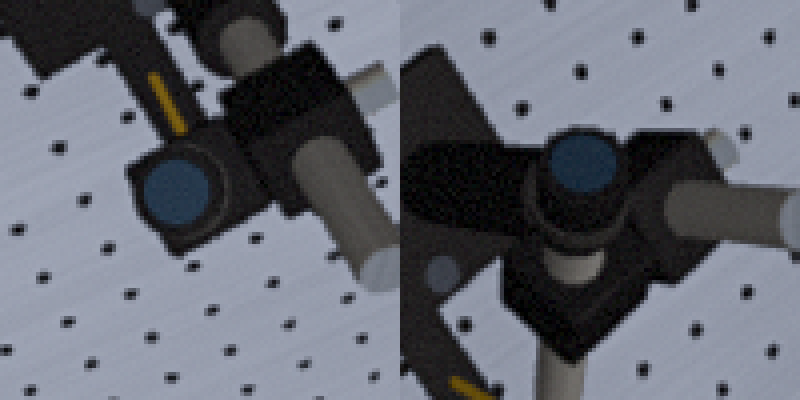

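Both wrist views put the lens at (0.573, 0.1755, 0.163), matching the blue disc in the crops. The post is on its +y side. Next I'll fit the probe axis and the cap and tube poses.

Run:
```python
from h import *
from scipy.optimize import least_squares
def ld(n):
    f=np.load(n+'.npz'); c={k:f[k] for k in ['camera_matrix','R','t','k1']}; return f['p'],f['d'],c,cloud(f['d'],c)
L=np.array([.5727,.1755,.1627])
S=[]
for n in ['pr1','pr2']:
    p,d,c,X=ld(n); Q=X.reshape(-1,3); C=p.reshape(-1,3).astype(int)
    reg=np.linalg.norm(Q-L,axis=1)<.04; bl=reg&(C[:,2]-C[:,0]>25)
    B=Q[bl]; B=B[np.linalg.norm(B-np.median(B,0),axis=1)<.008]
    w=np.linalg.svd(B-B.mean(0))[2][2]; w*=np.sign(w[2]); print(n,'lens normal',w.round(3),B.mean(0).round(4),np.std((B-B.mean(0))@w))
    S.append(Q[reg&~bl])
    base=Q[(Q[:,2]>.004)&(Q[:,2]<.016)&(abs(Q[:,0]-.61)<.09)&(abs(Q[:,1]-.19)<.09)]
    if len(base): print('base',cv2.minAreaRect((base[:,:2]*1000).astype(np.float32)))
    post=Q[(Q[:,2]>.165)&(abs(Q[:,0]-.61)<.05)&(abs(Q[:,1]-.20)<.04)]; print('post',np.median(post,0).round(4),post[:,2].max(),len(post))
P=np.vstack(S)
def ax(q): return np.array([-np.cos(q[0])*np.cos(q[1]),np.cos(q[0])*np.sin(q[1]),np.sin(q[0])])
def sel(q,P):
    a=ax(q); o=np.array([L[0],L[1],L[2]])+np.array([0,q[2],0])+np.cross(a,[0,1,0])*q[3]
    s=(P-o)@a; r=np.linalg.norm(P-o-np.outer(s,a),axis=1); return s,r
best=None
for e0 in np.radians([40,50,60]):
    q=np.array([e0,0,0,0])
    for k in range(6):
        s,r=sel(q,P); A=P[(s<-.002)&(s>-.021)&(abs(r-.009)<.004)]
        f=least_squares(lambda q:sel(q,A)[1]-.009,q,loss='soft_l1',f_scale=.0007); q=f.x
    print(len(A),np.degrees(q[:2]),q[2:],np.median(abs(sel(q,A)[1]-.009)))
# cap and rim
for n in ['tu1','tu2']:
    p,d,c,X=ld(n); Q=X.reshape(-1,3); C0=np.array([.5256,-.2244])
    T=Q[(np.linalg.norm(Q[:,:2]-C0,axis=1)<.045)&(Q[:,2]>.06)]
    rim=T[(abs(T[:,2]-.109)<.003)&(np.linalg.norm(T[:,:2]-C0,axis=1)<.0165)]
    f=least_squares(lambda q:np.linalg.norm(rim[:,:2]-q,axis=1)-.0128,C0,loss='soft_l1',f_scale=.001); print(n,'rim',f.x.round(4),len(rim),np.median(rim[:,2]))
    cap=T[(T[:,2]>.118)&(T[:,1]>-.215)&(T[:,1]<-.186)]
    w=np.linalg.svd(cap-cap.mean(0))[2][2]; w*=np.sign(w[1]); m0=cap.mean(0)
    hi=cap[cap[:,2]>.142]
    print('cap n',w.round(3),m0.round(4),len(cap),'tab',hi.mean(0).round(4),'az from tube',np.degrees(np.arctan2(-(m0[0]-f.x[0]),m0[1]-f.x[1])),np.degrees(np.arctan2(-(hi.mean(0)[0]-f.x[0]),hi.mean(0)[1]-f.x[1])))
```

```text
pr1 lens normal [-0.66  -0.093  0.745] [0.5726 0.1754 0.1627] 0.0006903762940017469
base ((628.5513305664062, 194.53976440429688), (115.16337585449219, 85.0226821899414), 7.240947723388672)
post [0.5977 0.2048 0.1712] 0.17725741875546516 375
pr2 lens normal [-0.69  -0.06   0.721] [0.5727 0.1754 0.1628] 0.0006164631844488534
base ((631.3590698242188, 194.87527465820312), (119.56574249267578, 85.27719116210938), 7.448002338409424)
post [0.5988 0.2026 0.1713] 0.17706987392495385 410
331 [45.52940918 -6.00948272] [0.00011807 0.00042699] 0.00030367382275040683
331 [45.52944039 -6.00945331] [0.00011807 0.00042698] 0.00030367476110301946
331 [45.52944039 -6.0094533 ] [0.00011807 0.00042698] 0.0003036747608170746
tu1 rim [ 0.5252 -0.2242] 270 0.10953722064315279
cap n [-0.581  0.814  0.007] [ 0.5221 -0.1981  0.3293] 11959 tab [ 0.5224 -0.198   0.3398] az from tube 6.744552754907753 6.1422085333128695
tu2 rim [ 0.5257 -0.2245] 255 0.10958932608454963
cap n [0.155 0.988 0.019] [ 0.5423 -0.2059  0.2433] 1329 tab [ 0.562  -0.2103  0.3414] az from tube -41.82483714153561 -68.67870519765198
```

Run:
```python
from h import *
def ld(n):
    f=np.load(n+'.npz'); c={k:f[k] for k in ['camera_matrix','R','t','k1']}; return f['p'],f['d'],c,cloud(f['d'],c)
C0=np.array([.5255,-.2244]); A=[]
for n in ['tu1','tu2']:
    Q=ld(n)[3].reshape(-1,3)
    cap=Q[(np.linalg.norm(Q[:,:2]-C0,axis=1)<.045)&(Q[:,2]>.122)&(Q[:,2]<.15)&(Q[:,1]>-.215)&(Q[:,1]<-.186)]
    hi=cap[cap[:,2]>.142].mean(0); mid=(cap.min(0)+cap.max(0))/2
    az=[np.degrees(np.arctan2(-(v[0]-C0[0]),v[1]-C0[1])) for v in (cap.mean(0),hi,mid)]
    print(n,az,hi.round(4)); A.append(az[0])
az=np.radians(np.mean(A)); u=np.array([-np.sin(az),np.cos(az)]); np.save('az.npy',az)
# tool y perpendicular to sweep; choose the flip nearest present wrist
q0=np.array(m.current_qpos()); c=[]
for yaw in (az+np.pi/2,az-np.pi/2):
    q=m.inverse_kinematics(np.r_[C0+.056*u,.22],down(yaw)); c.append((abs(np.array(q)-q0).max() if q is not None else 99,yaw)); print(yaw,q)
yaw=min(c)[1]; R=down(yaw)
m.set_gripper(0.0,40)
m.move_ptp(np.r_[C0+.056*u,.22],R)
m.move_l(np.r_[C0+.056*u,.131])
f0=np.array(m.current_force())
m.move_l(np.r_[C0-.008*u,.131],max_speed=.05)
print('f',np.array(m.current_force())-f0)
z=.131
while z>.112:
    z-=.0015; m.move_l(np.r_[C0-.006*u,z],max_speed=.03); f=np.array(m.current_force())-f0
    if abs(f[2])>12: break
print(z,f.round(2),m.current_time()); m.dwell(.4)
m.move_l(np.r_[C0-.006*u,.24],max_speed=.2)
p,d,c=snap('wrist','w3.png'); snap('side','s3.png'); p,d,c=snap('scene','c3.png')
a=cv2.imread('pics/s3.png')[220:380,220:420]; b=cv2.imread('pics/c3.png')[190:350,150:350]
cv2.imwrite('pics/m3.png',np.hstack([cv2.resize(x,(400,320)) for x in (b,a)]))
print(m.current_time())
```

```text
tu1 [np.float64(18.17681874008786), np.float64(13.895499576953519), np.float64(13.77914115512704)] [ 0.5175 -0.1922  0.1443]
tu2 [np.float64(13.923126997564983), np.float64(13.263711040687358), np.float64(13.143565701549226)] [ 0.518  -0.1926  0.1442]
1.8509211982116776 [-4.09341841e-01  3.08905614e-01  1.66075532e+00 -4.44089210e-16
  1.17193172e+00  2.45212594e+00]
-1.2906714553781156 [-4.09341841e-01  3.08905614e-01  1.66075532e+00 -4.44089210e-16
  1.17193172e+00 -6.89466712e-01]
f [-0.62233853  0.3602207   0.69251649]
0.11149999999999999 [ 0.95  0.43 -1.51] 13.5667
14.9083
```

View pics/m3.png

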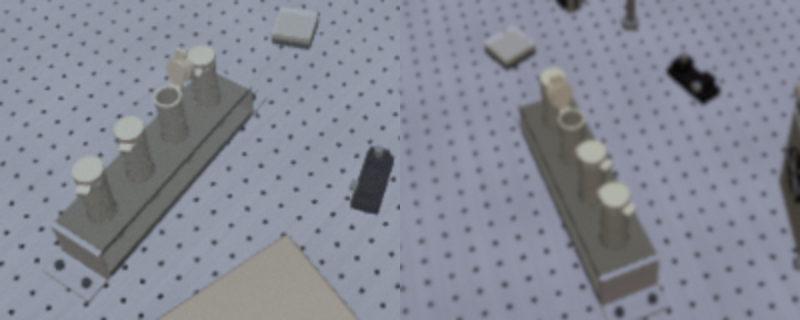

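The left crop shows the cap at (180,68), where it was before, so the press missed it. I'll check the gripper and the wrist view.

Run:
```python
from h import *
print(m.current_grip_width(),m.current_ee_pos(),np.array(m.current_tcp_rot()).round(2).tolist())
for cam in('side','scene','wrist'):
    snap(cam); print(cam,[(np.round(r['at'],3).tolist(),round(r['confidence'],2)) for r in m.look_for(cam,'cap_tab')])
```

```text
-0.0021407936227283136 [ 0.52665081 -0.22989462  0.23855012] [[-0.28, 0.96, -0.0], [0.96, 0.28, 0.0], [0.0, -0.0, -1.0]]
side [([0.52, -0.198, 0.126], 0.45), ([0.532, -0.293, 0.105], 0.3)]
scene [([0.524, -0.199, 0.127], 0.66)]
wrist [([0.52, -0.193, 0.132], 0.72)]
```

View pics/w3.png

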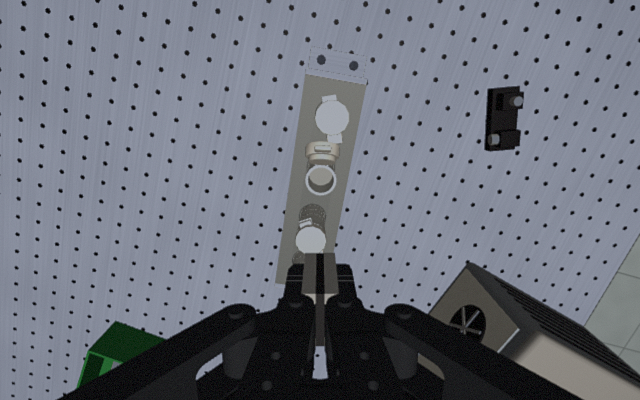

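Run:
```python
from h import *
C0=np.array([.5255,-.2244]); az=float(np.load('az.npy')); u=np.array([-np.sin(az),np.cos(az)]); n=np.array([u[1],-u[0]])
def ld(f):
    f=np.load(f+'.npz'); c={k:f[k] for k in ['camera_matrix','R','t','k1']}; return cloud(f['d'],c)
p,d,c=snap('wrist')
for nm,X in (('tu1',ld('tu1')),('tu2',ld('tu2')),('now',cloud(d,c))):
    Q=X.reshape(-1,3); Q=Q[(np.linalg.norm(Q[:,:2]-C0,axis=1)<.045)&(Q[:,2]>.112)&(Q[:,2]<.16)]
    s=(Q[:,:2]-C0)@u; w=(Q[:,:2]-C0)@n
    print(nm)
    for lo in np.arange(.112,.150,.005):
        k=(Q[:,2]>=lo)&(Q[:,2]<lo+.005)&(s>.012)
        if k.sum()>3: print(round(lo,3),k.sum(),'s',np.percentile(s[k],[5,50,95]).round(4),'w',np.percentile(w[k],[5,95]).round(4))
X=cloud(d,c); p=np.array(m.current_ee_pos()); Q=X.reshape(-1,3); k=(np.linalg.norm(Q[:,:2]-p[:2],axis=1)<.035)&(Q[:,2]>.2)
print('finger',k.sum(),Q[k].min(0)-p,Q[k].max(0)-p)
```

```text
tu1
0.112 69 s [0.0358 0.0394 0.0428] w [0.0005 0.0177]
0.117 95 s [0.0157 0.0411 0.0442] w [-0.0099  0.0115]
0.122 93 s [0.0174 0.0194 0.0324] w [-0.0128  0.0118]
0.127 164 s [0.0201 0.0251 0.0348] w [-0.0117  0.0138]
0.132 257 s [0.0226 0.0276 0.0367] w [-0.0084  0.0099]
0.137 45 s [0.0284 0.03   0.0317] w [-0.0046  0.0066]
0.142 78 s [0.0312 0.033  0.0353] w [-0.0043  0.007 ]
tu2
0.112 27 s [0.0156 0.0384 0.0416] w [0.0011 0.018 ]
0.117 85 s [0.0155 0.0169 0.044 ] w [-0.0103  0.0137]
0.122 114 s [0.0172 0.0188 0.0254] w [-0.0124  0.0136]
0.127 169 s [0.0196 0.022  0.0339] w [-0.0112  0.014 ]
0.132 215 s [0.022  0.0268 0.0335] w [-0.0081  0.0108]
0.137 65 s [0.0242 0.0297 0.0312] w [-0.0042  0.0076]
0.142 70 s [0.0307 0.0323 0.0348] w [-0.0039  0.0071]
now
0.112 124 s [0.034  0.0373 0.0406] w [0.0065 0.0178]
0.117 68 s [0.0164 0.0421 0.0445] w [-0.0041  0.0131]
0.122 66 s [0.0178 0.0194 0.032 ] w [-0.0121  0.0157]
0.127 163 s [0.0198 0.0266 0.0357] w [-0.0112  0.0145]
0.132 314 s [0.0228 0.0282 0.0368] w [-0.0077  0.0111]
0.137 38 s [0.0281 0.0297 0.0308] w [-0.0036  0.007 ]
0.142 84 s [0.0318 0.0337 0.0351] w [-0.0035  0.0075]
finger 24637 [-0.0349839  -0.01856603  0.03507149] [0.03497921 0.02162123 0.11973652]
```

Run:
```python
from h import *
p,d,c=snap('wrist'); X=cloud(d,c)
print(proj(np.array(m.current_ee_pos()),c))
for v in range(225,330,6): print(v,[(round(float(d[v,u]),3),X[v,u].round(3).tolist()) for u in (310,330)],p[v,310].tolist())
```

```text
[319.17605665 242.15654318]
225 [(0.315, [0.529, -0.267, 0.118]), (0.387, [0.555, -0.285, 0.05])] [114, 112, 109]
231 [(0.314, [0.53, -0.271, 0.121]), (0.389, [0.557, -0.292, 0.051])] [164, 170, 176]
237 [(0.317, [0.532, -0.277, 0.12]), (0.392, [0.559, -0.299, 0.05])] [163, 169, 174]
243 [(0.319, [0.533, -0.283, 0.12]), (0.393, [0.561, -0.306, 0.051])] [165, 169, 174]
249 [(0.321, [0.535, -0.289, 0.12]), (0.395, [0.564, -0.313, 0.052])] [164, 167, 171]
255 [(0.149, [0.521, -0.221, 0.278]), (0.148, [0.529, -0.219, 0.278])] [68, 65, 65]
261 [(0.145, [0.521, -0.222, 0.282]), (0.143, [0.529, -0.219, 0.284])] [68, 66, 65]
267 [(0.138, [0.521, -0.221, 0.289]), (0.139, [0.529, -0.219, 0.288])] [72, 70, 68]
273 [(0.133, [0.521, -0.221, 0.295]), (0.134, [0.529, -0.219, 0.294])] [68, 65, 64]
279 [(0.128, [0.521, -0.221, 0.3]), (0.128, [0.528, -0.219, 0.299])] [73, 70, 67]
285 [(0.125, [0.521, -0.221, 0.303]), (0.125, [0.528, -0.219, 0.303])] [65, 66, 61]
291 [(0.121, [0.521, -0.221, 0.307]), (0.12, [0.528, -0.219, 0.308])] [66, 64, 64]
297 [(0.116, [0.521, -0.22, 0.312]), (0.116, [0.528, -0.218, 0.313])] [95, 95, 92]
303 [(0.112, [0.521, -0.22, 0.317]), (0.112, [0.528, -0.218, 0.316])] [17, 14, 13]
309 [(0.108, [0.521, -0.22, 0.32]), (0.109, [0.528, -0.218, 0.319])] [17, 10, 17]
315 [(0.105, [0.521, -0.22, 0.323]), (0.107, [0.528, -0.219, 0.322])] [15, 13, 17]
321 [(0.103, [0.522, -0.22, 0.326]), (0.103, [0.527, -0.218, 0.326])] [11, 11, 10]
327 [(0.105, [0.522, -0.223, 0.325]), (0.101, [0.527, -0.219, 0.328])] [19, 19, 15]
```

The wrist depth puts the real fingertips about 37 mm behind the reported TCP, so the sweep passed over the cap. I'll repeat it with that offset and watch the force.

Run:
```python
from h import *
D=.037
C0=np.array([.5255,-.2244]); az=float(np.load('az.npy')); u=np.array([-np.sin(az),np.cos(az)])
def go(s,z,v): m.move_l(np.r_[C0+s*u,z-D],max_speed=v)
F=lambda: np.array(m.current_force())
go(.056,.20,.25); f0=F()
go(.056,.132,.12); print('down',(F()-f0).round(2),np.array(m.current_ee_pos()).round(4))
if abs((F()-f0)[2])<4:
    for s in (.03,.01,-.008):
        go(s,.132,.06); print(s,(F()-f0).round(2))
    z=.132
    while z>.108:
        z-=.0015; go(-.006,z,.03); f=F()-f0
        if abs(f[2])>14: break
    print('press',z,f.round(2),np.array(m.current_ee_pos()).round(4),m.current_time()); m.dwell(.4); print((F()-f0).round(2))
    go(-.006,.20,.2)
p,d,c=snap('wrist','w4.png')
cv2.imwrite('pics/w4c.png',cv2.imread('pics/w4.png')[60:300,180:480])
Q=cloud(d,c).reshape(-1,3); Q=Q[(np.linalg.norm(Q[:,:2]-C0,axis=1)<.03)&(Q[:,2]>.1)&(Q[:,2]<.16)]
print(np.percentile(Q[:,2],[10,50,90,99]),len(Q),m.current_time())
```

```text
down [-0.37 -0.02  0.11] [ 0.5106 -0.1711  0.0959]
0.03 [0.43 0.78 0.19]
0.01 [-0.21  1.43  0.52]
-0.008 [-0.31  1.41 -0.79]
press 0.123 [-1.57  0.12 17.68] [ 0.5288 -0.2311  0.0882] 19.5833
[-2.06  0.66 17.32]
[0.11312124 0.11951923 0.12053022 0.12123629] 1824 20.5667
```

View pics/w4c.png

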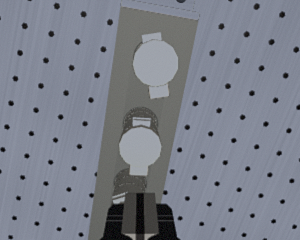

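The crop shows the cap now lying flat on the tube at px (140,147), and depth gives its top at 0.1195 m. The contact also put the tip offset at about 31 mm. Now grasp and lift.

Run:
```python
from h import *
C0=np.array([.5255,-.2244])
F=lambda: np.array(m.current_force())
m.set_gripper(1.0,60)
m.move_l(np.r_[C0,.16],max_speed=.2); f0=F()
m.move_l(np.r_[C0,.075],max_speed=.12); print((F()-f0).round(2))
m.move_l(np.r_[C0,.029],max_speed=.06); print((F()-f0).round(2),np.array(m.current_ee_pos()).round(4))
m.set_gripper(0.0,60)
pg=np.array(m.current_ee_pos()); np.save('pg.npy',pg)
print('grip',m.current_grip_width(),m.current_grip_force(),pg.round(4),(F()-f0).round(2))
m.move_l(np.r_[C0,.18],max_speed=.1)
print('up',m.current_grip_width(),m.current_grip_force(),np.array(m.current_ee_pos()).round(4),(F()-f0).round(2),m.current_time())
L=np.array([.5727,.1755,.1627]); e,y=np.radians([46,6.5]); a=np.array([-np.cos(e)*np.cos(y),-np.cos(e)*np.sin(y),np.sin(e)])
q0=np.array(m.current_qpos())
b=pg[2]-.0045
for r in range(0,360,15):
    t=np.radians(r); h=np.cross([0,0,1.],a); h/=np.linalg.norm(h); g=np.cross(a,h)
    Y=np.cos(t)*h+np.sin(t)*g; Z=-a; R=np.stack([np.cross(Y,Z),Y,Z],1)
    o=[]
    for P in (np.array([.46,-.03,.30]),L+(.09+b)*a,L+(.015+b)*a):
        q=m.inverse_kinematics(P,R); o.append(None if q is None else np.round(q,2).tolist())
    if all(o): print(r,o,np.abs(np.array(o[2])-q0).max().round(2))
print(q0.round(2))
p,d,c=snap('side','s5.png')
cv2.imwrite('pics/s5c.png',cv2.imread('pics/s5.png')[60:400,180:480])
```

```text
[-0.72 -0.67 -0.87]
[-0.38 -0.93 -0.59] [ 0.5257 -0.2245  0.0293]
grip 0.3016432603568886 58.716493248939514 [ 0.5257 -0.2245  0.0293] [-0.05 -0.68  2.38]
up 0.2999155439052248 58.73396873474121 [ 0.5253 -0.2243  0.1794] [ 0.16  0.12 -1.15] 25.6083
15 [[-0.38, -0.26, 2.25, 0.69, 0.55, 0.33], [0.31, -0.03, 2.22, -0.64, 0.24, 2.08], [0.29, 0.17, 2.17, -1.27, 0.13, 2.7]] 3.47
30 [[-0.38, -0.26, 2.25, 0.69, 0.55, 0.07], [0.31, -0.03, 2.22, -0.64, 0.24, 1.82], [0.29, 0.17, 2.17, -1.27, 0.13, 2.44]] 3.21
45 [[-0.38, -0.26, 2.25, 0.69, 0.55, -0.2], [0.31, -0.03, 2.22, -0.64, 0.24, 1.55], [0.29, 0.17, 2.17, -1.27, 0.13, 2.18]] 2.95
60 [[-0.38, -0.26, 2.25, 0.69, 0.55, -0.46], [0.31, -0.03, 2.22, -0.64, 0.24, 1.29], [0.29, 0.17, 2.17, -1.27, 0.13, 1.92]] 2.69
75 [[-0.38, -0.26, 2.25, 0.69, 0.55, -0.72], [0.31, -0.03, 2.22, -0.64, 0.24, 1.03], [0.29, 0.17, 2.17, -1.27, 0.13, 1.65]] 2.42
90 [[-0.38, -0.26, 2.25, 0.69, 0.55, -0.98], [0.31, -0.03, 2.22, -0.64, 0.24, 0.77], [0.29, 0.17, 2.17, -1.27, 0.13, 1.39]] 2.16
105 [[-0.38, -0.26, 2.25, 0.69, 0.55, -1.24], [0.31, -0.03, 2.22, -0.64, 0.24, 0.
[... 823 characters left out ...]
.44]] 1.27
240 [[-0.38, -0.26, 2.25, 0.69, 0.55, 2.68], [0.31, -0.03, 2.22, -0.64, 0.24, -1.85], [0.29, 0.17, 2.17, -1.27, 0.13, -1.23]] 1.27
255 [[-0.38, -0.26, 2.25, 0.69, 0.55, 2.42], [0.31, -0.03, 2.22, -0.64, 0.24, -2.11], [0.29, 0.17, 2.17, -1.27, 0.13, -1.49]] 1.27
270 [[-0.38, -0.26, 2.25, 0.69, 0.55, 2.16], [0.31, -0.03, 2.22, -0.64, 0.24, -2.37], [0.29, 0.17, 2.17, -1.27, 0.13, -1.75]] 1.27
285 [[-0.38, -0.26, 2.25, 0.69, 0.55, 1.9], [0.31, -0.03, 2.22, -0.64, 0.24, -2.64], [0.29, 0.17, 2.17, -1.27, 0.13, -2.01]] 1.27
330 [[-0.38, -0.26, 2.25, 0.69, 0.55, 1.11], [0.31, -0.03, 2.22, -0.64, 0.24, 2.86], [0.29, 0.17, 2.17, -1.27, 0.13, -2.8]] 2.03
[-0.49  0.41  1.62 -0.    1.11 -0.77]
```

View pics/s5c.png

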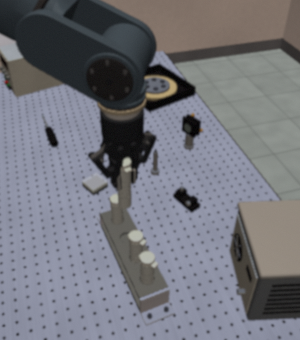

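The crop shows the tube drawn up and held above the rack at px (127,185), cap shut. Now I'll tip it over, go to the pre-pose on the probe axis, and check the tube there.

```bash
cat >> h.py <<'E'
L=np.array([.5727,.1755,.1627]); e_,y_=np.radians([46,6.5]); a=np.array([-np.cos(e_)*np.cos(y_),-np.cos(e_)*np.sin(y_),np.sin(e_)])
def fin(r):
    t=np.radians(r); h=np.cross([0,0,1.],a); h/=np.linalg.norm(h); g=np.cross(a,h)
    Y=np.cos(t)*h+np.sin(t)*g; Z=-a; return np.stack([np.cross(Y,Z),Y,Z],1)
E
python3 - <<'E'
from h import *
b=np.load('pg.npy')[2]-.0045; R=fin(135)
m.move_l(np.r_[.5255,-.2244,.25],max_speed=.15)
m.move_ptp([.46,-.03,.30],R)
m.move_ptp(L+(.09+b)*a,R)
m.dwell(.3)
p=np.array(m.current_ee_pos()); Rt=np.array(m.current_tcp_rot()); ax=-Rt[:,2]; print(m.current_time(),p.round(4),(p-L-(.09+b)*a).round(4),np.degrees(np.arccos(ax@a)))
base=p-b*ax
for cam in ('scene','side','wrist'):
    P,d,c=snap(cam,cam+'6.png'); Q=cloud(d,c).reshape(-1,3)
    s=(Q-base)@ax; w=Q-base-np.outer(s,ax); r=np.linalg.norm(w,axis=1)
    k=(s>-.01)&(s<.05)&(r<.025); T=Q[k]
    print(cam,k.sum(), 's',np.percentile(s[k],[1,5]).round(4) if k.sum() else '')
    k2=(s>.004)&(s<.045)&(r<.022); T=Q[k2]
    if len(T)>30:
        from scipy.optimize import least_squares
        h=np.cross([0,0,1.],ax);h/=np.linalg.norm(h);g=np.cross(ax,h); x=(T-base)@h; y=(T-base)@g; 
        f=least_squares(lambda q:np.hypot(x-q[0],y-q[1])-.0135,[0,0],loss='soft_l1',f_scale=.001); print('axis off h,g',f.x.round(4),len(T))
    print('base px',proj(base,c).round(0),'lens px',proj(L,c).round(0))
    print([(np.round(r['at'],3).tolist(),round(r['confidence'],2)) for r in m.look_for(cam,'tube')][:5])
A=[]
for cam,s in(('scene',60),('side',60)):
    c=m.get_calibration(cam);c={k:np.array(v) for k,v in c.items()}; u,v=proj((base+L)/2,c).astype(int); A.append(cv2.resize(cv2.imread(f'pics/{cam}6.png')[v-50:v+50,u-50:u+50],(380,380)))
cv2.imwrite('pics/m6.png',np.hstack(A)); print(m.current_grip_width(),m.current_grip_force())
E
```

```text
29.0667 [0.4936 0.1662 0.2454] [ 0.0001 -0.0003  0.0001] 0.02624822046964681
scene 259 s [-0.0016  0.0007]
axis off h,g [-0.0012  0.0006] 205
base px [342. 104.] lens px [363. 134.]
[([0.479, 0.154, 0.274], 0.97), ([0.526, -0.176, 0.095], 0.74), ([0.543, -0.283, 0.099], 0.6)]
side 182 s [0.0007 0.003 ]
axis off h,g [-0.0026 -0.0002] 148
base px [261. 143.] lens px [284. 159.]
[([0.53, -0.295, 0.106], 0.93), ([0.479, 0.157, 0.272], 0.85), ([0.538, -0.347, 0.107], 0.81), ([0.518, -0.178, 0.101], 0.66)]
wrist 1438 s [0.0004 0.0036]
axis off h,g [-0.0005 -0.0003] 1140
base px [319. 226.] lens px [320. 189.]
[([0.428, 0.171, 0.298], 0.94), ([0.667, 0.014, 0.036], 0.65), ([0.525, -0.152, 0.088], 0.62)]
0.3001250884045019 58.72811436653137
```

View pics/m6.png

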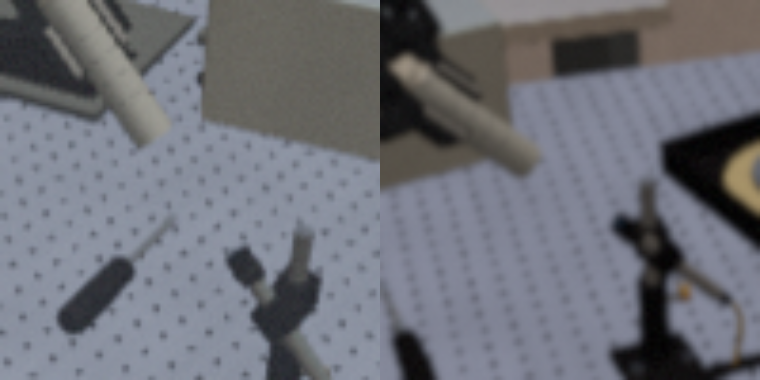

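The tube is within about 1 mm of the computed pose in all three cameras. In the crop its base (px 155,135) points down the axis at the lens hood (px 243,262). Moving in.

Run:
```python
from h import *
b=np.load('pg.npy')[2]-.0045
f0=np.array(m.current_force())
m.move_l(L+(.016+b)*a,max_speed=.04); m.dwell(.8)
p=np.array(m.current_ee_pos()); ax=-np.array(m.current_tcp_rot())[:,2]; base=p-b*ax
print(m.current_time(),(base-L-.016*a).round(4),np.degrees(np.arccos(min(1,ax@a))),np.array(m.current_force())-f0,np.abs(m.current_joint_vel()).max(),m.current_grip_force())
for cam in('scene','side','wrist'):
    P,d,c=snap(cam,cam+'7.png'); Q=cloud(d,c).reshape(-1,3)
    s=(Q-L)@a; r=np.linalg.norm(Q-L-np.outer(s,a),axis=1); k=(s>.004)&(s<.05)&(r<.02)
    print(cam,np.percentile(s[k],[1,5,20]).round(4))
A=[]
for cam in('scene','side'):
    c={k:np.array(v) for k,v in m.get_calibration(cam).items()}; u,v=proj(L,c).astype(int); A.append(cv2.resize(cv2.imread(f'pics/{cam}7.png')[v-40:v+40,u-40:u+40],(380,380)))
cv2.imwrite('pics/m7.png',np.hstack(A))
```

```text
32.1667 [-0.  0. -0.] 0.0016168020441926203 [-0.37734512  0.08435876 -0.11807959] 0.0017546177733495278 58.72883856296539
scene [0.0156 0.0171 0.0224]
side [0.0163 0.0176 0.0222]
wrist [0.0159 0.0179 0.0242]
```

View pics/m7.png

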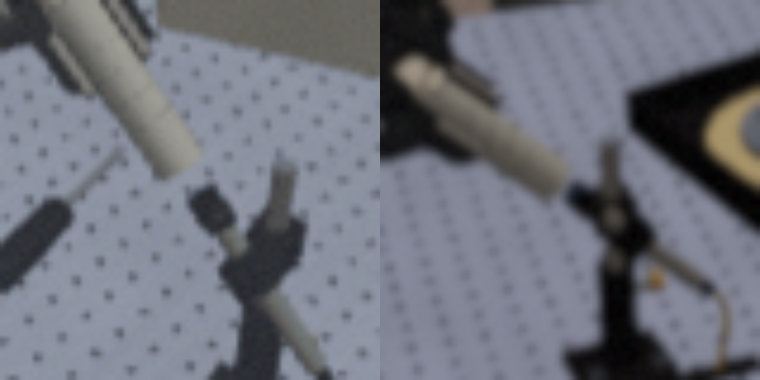

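The tube's base (px 180,165) is coaxial with the hood (px 205,200), with a gap of about 16 mm in all three cameras, and everything is still. Handing in.

```bash
python3 -c "
from bench import manip as m
print(m.sign_off())"
```

```text
the job is handed in; nothing more can be done
None
```

The job is handed in (no verdict came back): the cap was pressed shut in the rack on the second try (the first sweep passed above it), and the tube is held still on the probe's axis, its base about 16 mm from the lens.

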